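# Close up the book rack to its click stop

### The job

Tidy the small book rack using only light pushes of the fingertips: push the one pocket book that sticks out of the row straight back into line with the others, and push the sliding bookend along its rail towards the books, past the earlier clicks, until it drops into the last click stop at the red dot, and leave it seated there. Do not grip, lift or topple anything, and leave the other things on the table alone.

Things in the scene. Friction and masses are not known exactly. Their poses are not given: they have to be found in the camera images.
- rack: Book rack fixed to the table, yaw 0.45 to 0.85 rad: light wood plank 12 mm thick, from rack x = -64 (front edge, robot side) to +82 mm and y = -172 to +172 mm. Origin on the table. +x points to the back, +y left along the row. Wooden end panel at the left, inner face y = +158, top z = 144 mm. Aluminium rail along the back, front face x = +47, top z = 34 mm: the books' backs rest against it.
- red_stop (a point): The red dot on the plank's front edge (rack x = -57.5, y = +46.5, z = 12 mm), nearest the end panel; two brass dots 42 and 84 mm to its right mark the earlier notches. With the bookend seated in the last notch, the mid-plane of its plate stands at this y.
- bookend_plate (a joint): Bookend's position on the rail, m: 0 at the right end, growing towards the end panel (rack +y) to 0.143. Notches at 0.036, 0.078, 0.120 (red dot). Starts at 0.008 to 0.062. Sliding takes 1 to 2 N, pushing books too up to 3 N more. 4 to 5 mm before a notch's centre its spring ball starts to draw it in and the push falls to nearly nothing; leaving a notch takes 10 to 15 N. Its top, above the books, can be pushed back.
- bookend_face (a point): Point to push: outer (rack -y) face of the bookend's dark upright steel plate, mid depth, 115 mm above the table; rack y = joint - 76 mm. Moves with it. Plate 5 mm thick, 118 mm deep (rack x -59 to +59), top at z = 142 mm. On its right, over the rail (rack x 45 to 79 mm, up to z = 82 mm), is its 48 mm long carriage with brass knob.
- pocket_book_1: One of five alike small books (white spines, red-and-white covers) standing side by side on the plank between bookend and end panel: 20 mm thick (rack y), 88 deep (rack x), 112 high, 0.08 to 0.17 kg, loose. Origin: centre of its underside. In line (back on the rail) the origin is at rack x = 0 to +3 mm; four start within 6 mm of that, one, not always the same, stands 28 to 40 mm forward. Gaps 3 to 15 mm.
- pocket_book_2: One of five alike small books (white spines, red-and-white covers) standing side by side on the plank between bookend and end panel: 20 mm thick (rack y), 88 deep (rack x), 112 high, 0.08 to 0.17 kg, loose. Origin: centre of its underside. In line (back on the rail) the origin is at rack x = 0 to +3 mm; four start within 6 mm of that, one, not always the same, stands 28 to 40 mm forward. Gaps 3 to 15 mm.
- pocket_book_3: One of five alike small books (white spines, red-and-white covers) standing side by side on the plank between bookend and end panel: 20 mm thick (rack y), 88 deep (rack x), 112 high, 0.08 to 0.17 kg, loose. Origin: centre of its underside. In line (back on the rail) the origin is at rack x = 0 to +3 mm; four start within 6 mm of that, one, not always the same, stands 28 to 40 mm forward. Gaps 3 to 15 mm.
- pocket_book_4: One of five alike small books (white spines, red-and-white covers) standing side by side on the plank between bookend and end panel: 20 mm thick (rack y), 88 deep (rack x), 112 high, 0.08 to 0.17 kg, loose. Origin: centre of its underside. In line (back on the rail) the origin is at rack x = 0 to +3 mm; four start within 6 mm of that, one, not always the same, stands 28 to 40 mm forward. Gaps 3 to 15 mm.
- pocket_book_5: One of five alike small books (white spines, red-and-white covers) standing side by side on the plank between bookend and end panel: 20 mm thick (rack y), 88 deep (rack x), 112 high, 0.08 to 0.17 kg, loose. Origin: centre of its underside. In line (back on the rail) the origin is at rack x = 0 to +3 mm; four start within 6 mm of that, one, not always the same, stands 28 to 40 mm forward. Gaps 3 to 15 mm.
- egg_cup: Wooden egg in a small glass cup, 42 mm across, 58 mm high, to the left of the rack, origin under its middle; to be left alone.
- hare: Black ceramic hare, 70 x 82 x 160 mm high, origin under its middle; to be left alone.
- tin_1: Candle in a brass tin, 50 mm across, 28 mm high, standing in front of the rack, origin under its middle; to be left alone.
Things that resemble listed ones, but are neither listed nor needed, are in the scene too. Leave any black or turquoise look-alike of the pocket_book_5 alone.

How it is judged:
By the outcome, as a careful person would: the job done as asked, in the order asked, and still so for the second after the job is handed in, with the robot touching nothing.
It also fails if it takes over 48 s, if anything falls off the work surface, if the arm or the gripper's body presses on something with over 40 N, if the wrist force passes 120 N, or if a joint passes its speed limit or range.

### The arm

A 6-joint arm with a two-finger parallel gripper is mounted at the origin on a cart in front of the work surface, level with it; the furniture and walls round the work are solid. World frame = base frame: x ahead of the robot, y to its left, z up, the work surface at z = 0. Lengths are in m, angles in rad, forces in N, time in s.
With the tool pointing down it reaches from about 0.225 to 0.875 m from the base axis. Payload 3.4 kg.
Tool frame: the origin (TCP) lies at the very end of the fingers, on their centre line; the grasp point (between the pads) lies manip.hold_point_z behind it (manip.hold_point_z is the distance from the TCP to the grasp point, in m); x points along the fingers, y is the direction in which the jaws open and shut, and the axes are right-handed (so a half turn about x gives the same grasp; the last joint's range is limited). The gripper opens to 85 mm and grips with 20 to 120 N. Pads are 22 mm wide; open, the fingers measure 114 mm over their backs; the gripper's body (76 mm by 85 mm) begins 54 mm behind the grasp point. The pads swing forward as they close: fully open they stand 13 mm farther back than shut.
Start: joints at [-1.315, 0.276, 1.505, -0, 1.361, -0.121], TCP at [0.212, -0.535, 0.231] pointing down, gripper open.
Joint ranges: [-2.89, 2.89], [-0.75, 2.08], [0.22, 2.7], [-1.18, 4.32], [0.11, 2.71], [-2.7, 2.7]. Speed limits (rad/s): [2.57, 2.57, 3.14, 3.14, 3.14, 3.14].

### API

Orientations are given as a unit quaternion [w, x, y, z].
In Python, from rig import manip gives the robot as it stands.
- The arm moves only by the tool step_arm, never from a script. Its argument "targets" is a list of rows, each a list of 2 entries, a list of its own where there are three numbers: the shift along the tool's x, y, z in mm, then the turn about the tool's x in degrees. A call has 1 to 20 rows; each row is the pose to reach, as a shift and turn from the pose commanded when the call began, along the tool's axes at that moment; what a row does not reach only later rows make up. A row lasts 1/10 s, in which the tool goes at most 50 mm and 8.59 degrees, less where a joint would pass 70% of its speed; a pose out of reach is approached as far as the arm can. A call with a gripper value outside its range is refused whole. "grip" is the closure, from 0 (fully open) to 1 (shut), set as the call begins (left out, the last holds). The fingers move at their own pace and stop on an object; "grip_force" is the grip in N (left out, the last holds). Time passes only in rows, so rows that repeat a pose let the fingers close. It gives the time, the measured TCP pose, the force and the opening at its end, in the units of the state.
- manip.get_state(): the state, without advancing time (a new reading comes with each control period).
- manip.get_image(name): name is "scene" or "side" or "wrist"; returns a dict with "image" (384x512x3 uint8, red, green, blue), "fx", "fy", "cx", "cy" (pixels), "pose" (4x4, takes a point from camera to world coordinates). Camera axes: x right, y down, z forward; pixel columns grow to the right and rows downward; lengths in m; the calibration is good to about 2 mm. The wrist camera is an equidistant fisheye: a pixel r from the principal point sees the ray r / f radians off the axis. A picture is of the moment at which its call begins. There is no depth.
- manip.sign_off(): hands the job in, once; it reports no verdict.
Trained networks look in a picture, given as the dict that the camera call returned (one of the last four; its "shot" number tells which), for a name from the list of things; names that differ only in an ending like _2 or _b are one class to them, and where a whole thing is asked for, a point or a joint stands for the part that bears it (a point fixed in the world has none). Each returns a list of dicts, best first, with "confidence" (0 to 1); they miss things now and then, are a little off and sometimes report something else, mostly with a low value. They report only what shows in the picture. A call takes as long as a camera call. They do not tell look-alikes from the thing itself.
- manip.search_frame(picture, thing): "xyz" ([x, y, z] in m, in world coordinates, good to about 4 mm: the middle of the surface that is visible of it).
- manip.regions_of(picture, thing): "region" (384x512 bool, what is visible of it).
The state is a dict: "clock": time; "qpos": joint angles; "qd": joint speeds; "effort": joint torques, N m; "position": TCP position; "ee_rot": TCP orientation; "contact_force": force on the tool from outside, world axes, zero at the start; "moment": the same for the moment, N m; "width": finger opening in m.
Only numpy, scipy, OpenCV 4.12 (cv2) and the standard library are available. Lean on these libraries where they do the work, as an engineer would, in place of code of your own. Each camera call takes 0.05 s, during which the arm holds its last target.

## Working session

There is one attempt and no reset: what is moved stays moved. The work goes in short steps, Python scripts to look and compute and a tool call to move; the robot and the scene stay as the last step left them, time stands still between calls to the robot, and variables do not carry over. Pictures are saved under pics/ and viewed, and the job is handed in when it is done.

Besides the shell and the picture viewer there is one more tool, called after "Call:" by a JSON object that holds its "fn" and its "kwargs", one argument or row to a line. step_arm: Moves the arm, as the interface text tells. Its arguments: {"type":"object","properties":{"targets":{"type":"array"},"grip":{"type":"number"},"grip_force":{"type":"number"}},"required":["targets"]}

```bash
ls; mkdir -p pics; python3 - <<'E'
from rig import manip
import cv2,numpy as np
s=manip.get_state();print(s)
print(manip.hold_point_z)
for n in("scene","side","wrist"):
    p=manip.get_image(n);print(n,p['fx'],p['fy'],p['cx'],p['cy'],np.round(p['pose'],3).tolist(),p.get('shot'))
    np.savez(f'pics/{n}0.npz',**{k:v for k,v in p.items()})
    cv2.imwrite(f'pics/{n}0.png',cv2.cvtColor(p['image'],cv2.COLOR_RGB2BGR))
    for t in ('pocket_book_1','bookend_plate','bookend_face','red_stop','rack','egg_cup','hare','tin_1'):
        try: print(t,[(np.round(d['xyz'],3).tolist(),round(d['confidence'],2)) for d in manip.search_frame(p,t)])
        except Exception as e: print(t,e)
E
```

```text
pics
{'clock': 0.0, 'qpos': array([-1.31503156e+00,  2.76602226e-01,  1.50615365e+00,  2.92835461e-05,
        1.36070181e+00, -1.20994318e-01]), 'qd': array([-2.78698691e-03,  1.31184470e-03,  5.45803409e-04,  1.01882536e-03,
       -1.63463601e-03, -5.84380554e-06]), 'effort': array([ 2.57495798e-03, -4.16764069e+01, -2.45806807e+01,  5.08786979e-05,
        1.12110190e-02, -4.29723057e-07]), 'position': array([ 0.21141829, -0.53414329,  0.23042742]), 'ee_rot': array([-0.13175726, -0.69456315, -0.1330744 ,  0.69463175]), 'contact_force': array([-0.60400162, -0.20356638, -0.1326904 ]), 'moment': array([ 0.02534917, -0.03442786,  0.01484232]), 'width': 0.08525809968640018}
0.0187
scene 462.6542450359504 462.6542450359504 257.03724011483706 185.78430656093633 [[-0.504, 0.71, -0.493, 1.111], [0.864, 0.421, -0.277, 0.511], [0.011, -0.565, -0.825, 0.983], [0.0, 0.0, 0.0, 1.0]] 1
pocket_book_1 [([0.631, -0.045, 0.074], 0.98), ([0.37, 0.27, 0.094], 0.97), ([0.535, 0.278, 0.102], 0.74), ([0.534, 0.236, 0.121], 0.74), ([0.515, 0.301, 0.114], 0.68), ([0.597, 0.221, 0.107], 0.62), ([0.581, 0.2
[... 795 characters left out ...]
.632, -0.044, 0.067], 0.82), ([0.518, 0.307, 0.096], 0.79), ([0.605, 0.239, 0.102], 0.69), ([0.537, 0.252, 0.094], 0.62)]
bookend_plate [([0.689, 0.208, 0.062], 0.69)]
bookend_face [([0.685, 0.208, 0.062], 0.69)]
red_stop [([0.638, 0.213, 0.024], 0.87)]
rack [([0.643, 0.218, 0.021], 0.6)]
egg_cup [([0.609, 0.475, 0.034], 0.83)]
hare [([0.539, 0.252, 0.095], 0.75), ([0.781, 0.007, 0.066], 0.72)]
tin_1 []
wrist 297.3186396354542 297.3186396354542 255.07706615013578 194.9921422947381 [[0.368, -0.898, -0.242, 0.272], [-0.93, -0.355, -0.096, -0.51], [0.0, 0.26, -0.966, 0.373], [0.0, 0.0, 0.0, 1.0]] 3
pocket_book_1 []
bookend_plate []
bookend_face []
red_stop []
rack []
egg_cup []
hare []
tin_1 []
```

View pics/scene0.png

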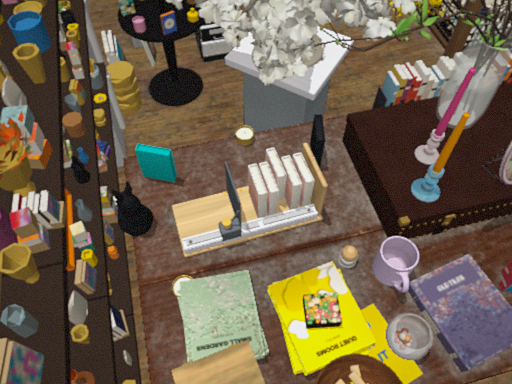

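View pics/side0.png

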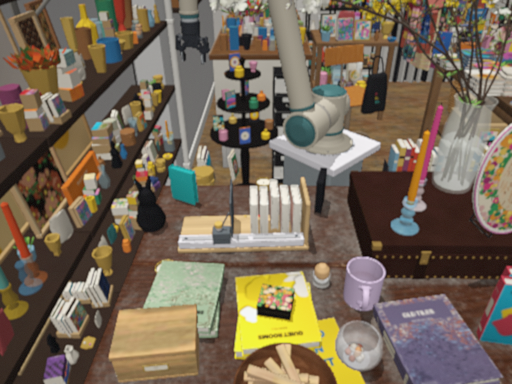

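```bash
python3 - <<'E'
import cv2
a=cv2.imread('pics/scene0.png')[110:265,110:370]
cv2.imwrite('pics/c1.png',cv2.resize(a,None,fx=3,fy=3,interpolation=cv2.INTER_CUBIC))
a=cv2.imread('pics/side0.png')[135:265,130:350]
cv2.imwrite('pics/c2.png',cv2.resize(a,None,fx=3.5,fy=3.5,interpolation=cv2.INTER_CUBIC))
E
```

```text
(no output)
```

View pics/c1.png

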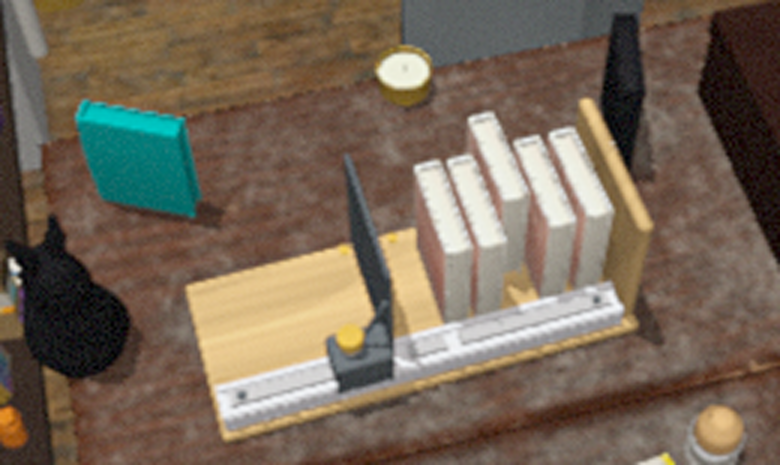

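View pics/c2.png

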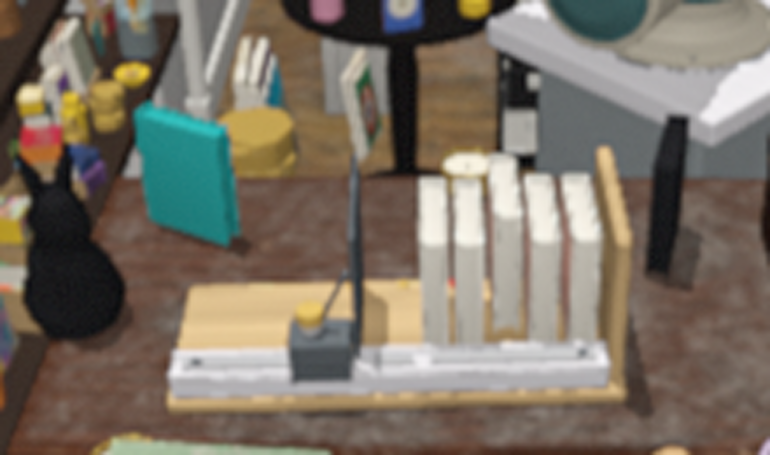

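View pics/wrist0.png

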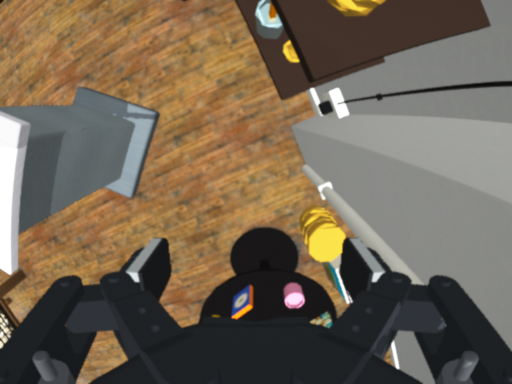

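```bash
cat > h.py <<'E'
import numpy as np,cv2
from scipy.optimize import least_squares
def load(n): 
    return dict(np.load(n,allow_pickle=True))
def proj(p,X):
    T=np.linalg.inv(p['pose']);c=np.asarray(X)@T[:3,:3].T+T[:3,3]
    return np.stack([p['fx']*c[:,0]/c[:,2]+p['cx'],p['fy']*c[:,1]/c[:,2]+p['cy']],1)
def ray_z(p,uv,z):
    uv=np.atleast_2d(uv);d=np.stack([(uv[:,0]-p['cx'])/p['fx'],(uv[:,1]-p['cy'])/p['fy'],np.ones(len(uv))],1)
    R=p['pose'][:3,:3];o=p['pose'][:3,3];d=d@R.T
    return o+d*((z-o[2])/d[:,2])[:,None]
def r2w(q,X):
    X=np.atleast_2d(X);c,s=np.cos(q[2]),np.sin(q[2])
    return np.stack([q[0]+c*X[:,0]-s*X[:,1],q[1]+s*X[:,0]+c*X[:,1],X[:,2]],1)
def w2r(q,X):
    X=np.atleast_2d(X);c,s=np.cos(q[2]),np.sin(q[2]);d=X[:,:2]-q[:2]
    return np.stack([c*d[:,0]+s*d[:,1],-s*d[:,0]+c*d[:,1],X[:,2]],1)
E
python3 - <<'E'
from h import *
S=load('pics/scene0.npz');D=load('pics/side0.npz')
M=np.array([[-64,-172,12],[82,-172,12],[82,172,12]])/1e3
us=np.array([[188,286],[224,431],[637,321]])/3+110
ud=np.array([[190,286],[168,400],[627,390]])/3.5+np.array([130,135])
f=lambda q:np.concatenate([(proj(S,r2w(q,M))-us).ravel(),(proj(D,r2w(q,M))-ud).ravel()])
r=least_squares(f,[.58,.22,.6]);q=r.x;print(q,np.round(r.fun,1));np.save('q.npy',q)
def draw(p,src,off,k,out):
    a=cv2.resize(cv2.cvtColor(p['image'],cv2.COLOR_RGB2BGR)[off[1]:off[1]+155,off[0]:off[0]+260],None,fx=3,fy=3,interpolation=cv2.INTER_CUBIC)
    def L(P,c):
        u=((proj(p,r2w(q,np.array(P)/1e3))-off)*3).astype(int)
        cv2.polylines(a,[u.reshape(-1,1,2)],False,c,1)
    L([[-64,-172,12],[82,-172,12],[82,172,12],[-64,172,12],[-64,-172,12]],(0,0,255))
    L([[47,-172,34],[47,158,34]],(0,255,0))
    for y in(46.5,4.5,-37.5): L([[-60,y,12],[-55,y,12]],(255,0,255))
    L([[-64,158,144],[60,158,144]],(255,0,0))
    cv2.imwrite(out,a)
draw(S,0,np.array([110,110]),3,'pics/d1.png');draw(D,0,np.array([120,125]),3,'pics/d2.png')
# features: book top-back corners, z=.124; plate top z=.142
c=lambda L,k,o:np.array(L)/k+o
print('books scene back-top mid',np.round(w2r(q,ray_z(S,c([[458,253],[493,243],[515,203],[563,225],[600,213]],3,110),.124))*1e3))
print('books scene front-top mid',np.round(w2r(q,ray_z(S,c([[428,165],[461,158],[483,116],[528,140],[565,131]],3,110),.124))*1e3))
o=np.array([130,135])
print('side back',np.round(w2r(q,ray_z(D,c([[434,240],[468,240],[508,220],[544,240],[584,236]],3.5,o),.124))*1e3))
print('side front',np.round(w2r(q,ray_z(D,c([[433,180],[467,180],[503,156],[540,177],[577,176]],3.5,o),.124))*1e3))
print('plate',np.round(w2r(q,ray_z(S,c([[348,157]],3,110),.142))*1e3),np.round(w2r(q,ray_z(D,c([[355,160],[357,235]],3.5,o),.142))*1e3))
print('things',np.round(w2r(q,np.array([[.412,.072,.018],[.37,.27,.09],[.608,.47,.03],[.78,.006,.06],[.631,-.045,.07]]))*1e3))
E
```

```text
[0.60159056 0.19342707 0.836348  ] [-1.3 -1.4 -0.3  1.6  0.5 -0.1  0.7 -0.6  0.2  0.4  0.5 -0. ]
books scene back-top mid [[ 45.  27. 124.]
 [ 45.  55. 124.]
 [ 15.  83. 124.]
 [ 45. 111. 124.]
 [ 43. 141. 124.]]
books scene front-top mid [[-39.  30. 124.]
 [-38.  57. 124.]
 [-73.  87. 124.]
 [-39. 113. 124.]
 [-39. 144. 124.]]
side back [[ 40.  28. 124.]
 [ 41.  53. 124.]
 [ 16.  84. 124.]
 [ 43. 108. 124.]
 [ 39. 138. 124.]]
side front [[-41.  29. 124.]
 [-40.  55. 124.]
 [-74.  85. 124.]
 [-42. 112. 124.]
 [-42. 141. 124.]]
plate [[-51. -30. 142.]] [[-44. -31. 142.]
 [ 57. -27. 142.]]
things [[-217.   59.   18.]
 [ -98.  223.   90.]
 [ 210.  181.   30.]
 [ -20. -258.   60.]
 [-157. -182.   70.]]
```

View pics/d1.png

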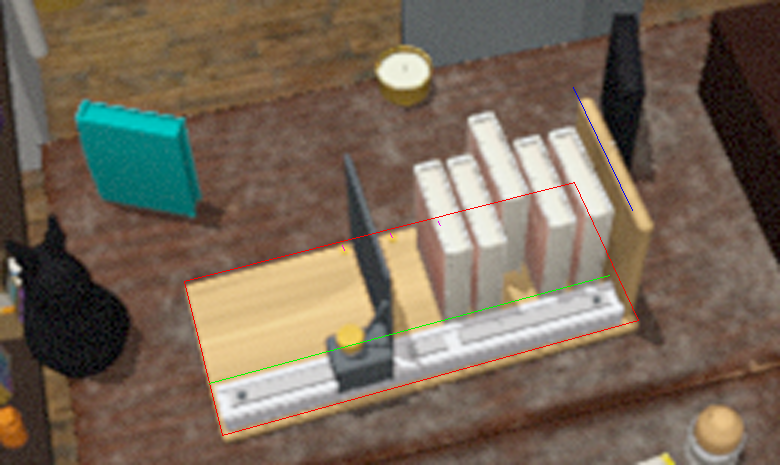

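View pics/d2.png

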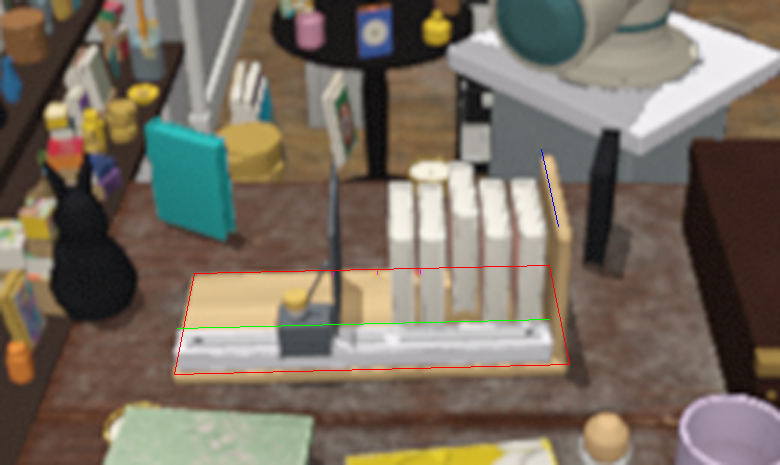

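```bash
cat >> h.py <<'E'
from scipy.spatial.transform import Rotation as R_
def Rt(s):
    w,x,y,z=s['ee_rot'];return R_.from_quat([x,y,z,w]).as_matrix()
E
python3 - <<'E'
from h import *
from rig import manip
S=load('pics/scene0.npz');D=load('pics/side0.npz')
M=np.array([[-64,-172,12],[82,-172,12],[82,172,12],[-57.5,4.5,12],[-57.5,-37.5,12]])/1e3
us=np.array([[188,286],[224,431],[637,321],[391,238],[344,250]])/3+110
ud=np.array([[190,286],[168,400],[627,390]])/3.5+np.array([130,135])
# side brass at c2 (407,284), red (452,283)
M2=np.vstack([M[:3],[[-.0575,.0465,.012],[-.0575,.0045,.012]]]);ud=np.vstack([ud,np.array([[452,283],[407,284]])/3.5+np.array([130,135])])
f=lambda q:np.concatenate([(proj(S,r2w(q,M))-us).ravel(),(proj(D,r2w(q,M2))-ud).ravel()])
r=least_squares(f,[.58,.22,.6],loss='soft_l1');q=r.x;print(q,np.round(f(q),1).reshape(-1,2).tolist());np.save('q.npy',q)
s=manip.get_state();R=Rt(s);print(np.round(R,3),s['position'])
P=r2w(q,np.array([[-100,84,65],[-55,84,65],[0,-62,105]])/1e3);print(P,np.hypot(P[:,0],P[:,1]))
for n,p in zip(P,('book start','book end','bookend')): print(p,np.round((n-s['position'])@R*1e3))
c,sn=np.cos(q[2]),np.sin(q[2])
ang=lambda v:np.degrees(np.arctan2(v[1],v[0]))
print('rack yaw',np.degrees(q[2]),'tool y az',ang(R[:,1]),'tool z az',ang(R[:,2]))
E
```

```text
[0.60254307 0.19376628 0.83893129] [[-1.4, -0.9], [-0.3, 2.1], [0.4, 0.1], [0.1, -0.5], [-0.2, -0.4], [0.4, -0.3], [0.0, 0.8], [0.5, 0.1], [0.9, 0.0], [-0.8, 0.1]]
[[ 0.     0.368 -0.93 ]
 [-0.    -0.93  -0.368]
 [-1.     0.     0.   ]] [ 0.21158921 -0.53466768  0.23133193]
[[0.47322718 0.17550703 0.065     ]
 [0.5032988  0.20898385 0.065     ]
 [0.64866669 0.15233426 0.105     ]] [0.50472436 0.54496232 0.66631389]
book start [ 166. -564. -505.]
book end [ 166. -584. -545.]
bookend [ 126. -478. -659.]
rack yaw 48.06722203928219 tool y az -68.40628033182904 tool z az -158.40628034417384
```

Call:
{"fn": "step_arm", "kwargs": {
  "targets": [
    [[30,-560,-496],-26.5],
    [[30,-560,-496],-26.5],
    [[30,-560,-496],-26.5],
    [[30,-560,-496],-26.5],
    [[30,-560,-496],-26.5],
    [[30,-560,-496],-26.5],
    [[30,-560,-496],-26.5],
    [[30,-560,-496],-26.5],
    [[30,-560,-496],-26.5],
    [[30,-560,-496],-26.5],
    [[30,-560,-496],-26.5],
    [[30,-560,-496],-26.5],
    [[30,-560,-496],-26.5],
    [[30,-560,-496],-26.5],
    [[30,-560,-496],-26.5],
    [[30,-560,-496],-26.5],
    [[30,-560,-496],-26.5],
    [[30,-560,-496],-26.5],
    [[30,-560,-496],-26.5],
    [[30,-560,-496],-26.5]
  ],
  "grip": 1,
  "grip_force": 20
}}

```text
clock: 3.35
position: [0.4665, 0.1672, 0.2015]
ee_rot: [0.288, 0.646, 0.287, -0.646]
contact_force: [0.4, 0.6, -0.7]
width: 0.0001
```

```bash
cat > look.py <<'E'
import sys
from h import *
from rig import manip
q=np.load('q.npy');n=sys.argv[1];cams=sys.argv[2].split(',')
s=manip.get_state();R=Rt(s)
print('t',s['clock'],'rack mm',np.round(w2r(q,s['position'])*1e3,1),'F rack',np.round(w2r([0,0,q[2]],s['contact_force']),2),'w',s['width'])
print('tool z az - yaw',np.degrees(np.arctan2(R[1,2],R[0,2])-q[2]),'q',np.round(s['qpos'],2))
for c in cams:
    if not c: continue
    p=manip.get_image(c);np.savez(f'pics/{c}{n}.npz',**p)
    im=cv2.cvtColor(p['image'],cv2.COLOR_RGB2BGR)
    if c=='scene': im=cv2.resize(im[110:265,110:370],None,fx=3,fy=3,interpolation=cv2.INTER_CUBIC)
    if c=='side': im=cv2.resize(im[125:265,120:350],None,fx=3.4,fy=3.4,interpolation=cv2.INTER_CUBIC)
    cv2.imwrite(f'pics/{c}{n}.png',im)
E
python3 look.py 1 scene,side,wrist
```

```text
t 3.35 rack mm [[-110.6   83.4  201.5]] F rack [[ 0.69  0.06 -0.68]] w 7.993515154859565e-05
tool z az - yaw -180.09992748640983 q [ 0.2   0.18  1.72 -0.    1.25  0.94]
```

View pics/wrist1.png

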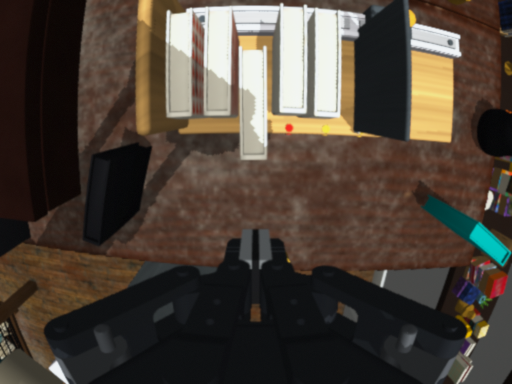

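View pics/scene1.png

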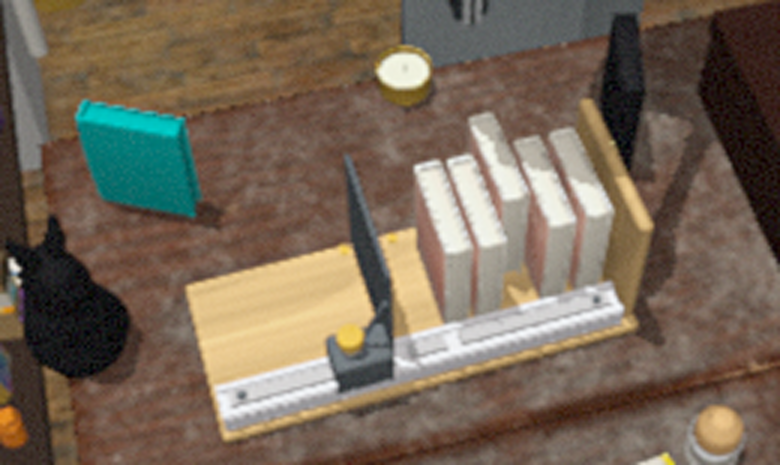

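View pics/side1.png

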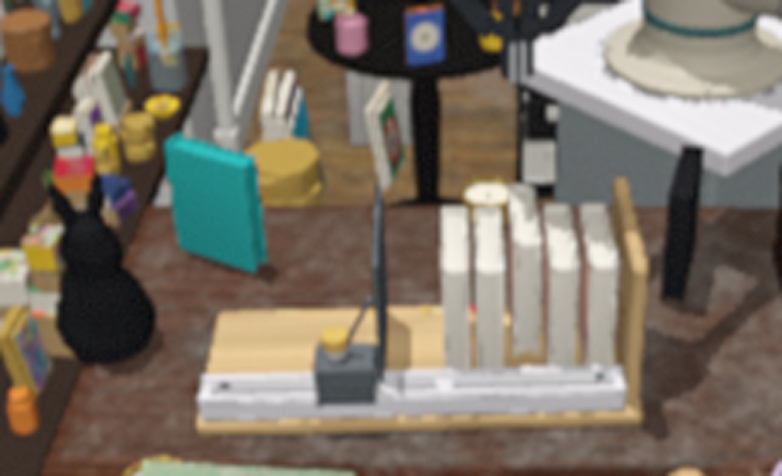

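Call:
{"fn": "step_arm", "kwargs": {
  "targets": [
    [[40,-1,0],0],
    [[85,-1,0],0],
    [[120,-1,0],0],
    [[135,-1,0],0],
    [[135,-1,-10],0],
    [[135,-1,-18],0],
    [[135,-1,-20],0],
    [[135,-1,-20],0]
  ]
}}

```text
clock: 4.3
position: [0.481, 0.1848, 0.0676]
ee_rot: [0.289, 0.647, 0.288, -0.645]
contact_force: [-0.3, -0.4, -0.8]
width: 0.0002
```

```bash
python3 look.py 2 wrist,side
```

```text
t 4.3 rack mm [[-87.9  84.4  67.6]] F rack [[-0.47 -0.04 -0.8 ]] w 0.0001539361169183492
tool z az - yaw -179.94821107030427 q [ 0.23  0.34  1.87 -0.    0.93  0.96]
```

View pics/wrist2.png

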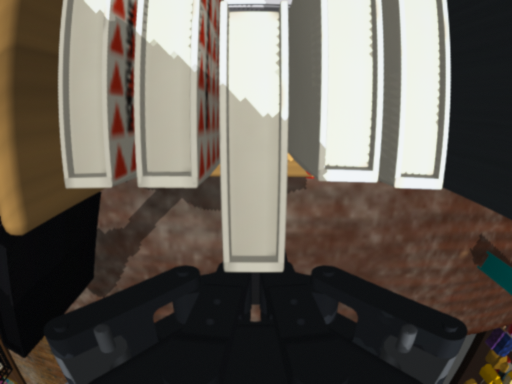

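View pics/side2.png

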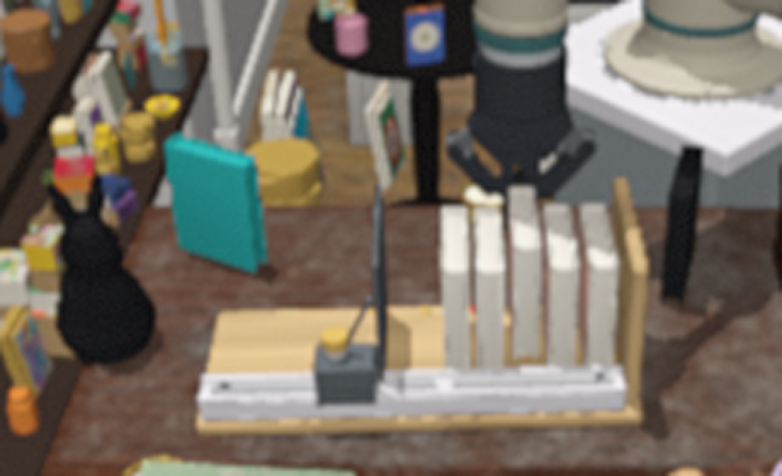

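Call:
{"fn": "step_arm", "kwargs": {
  "targets": [
    [[1,-1,-2],0],
    [[1,-1,-4],0],
    [[1,-1,-6],0],
    [[1,-1,-8],0],
    [[1,-1,-10],0],
    [[1,-1,-12],0],
    [[1,-1,-14],0],
    [[1,-1,-16],0],
    [[1,-1,-18],0],
    [[1,-1,-20],0],
    [[1,-1,-22],0],
    [[1,-1,-24],0]
  ]
}}

```text
clock: 5.6
position: [0.4947, 0.2027, 0.0652]
ee_rot: [-0.288, -0.646, -0.288, 0.646]
contact_force: [-0.6, -1.3, 0.3]
width: -0.0002
```

```bash
python3 look.py 3 wrist,side
```

```text
t 5.6 rack mm [[-65.4  86.2  65.2]] F rack [[-1.35 -0.44  0.31]] w -0.00018052228136914252
tool z az - yaw -179.97877241566025 q [ 0.26  0.36  1.83 -0.    0.95  0.99]
```

View pics/wrist3.png

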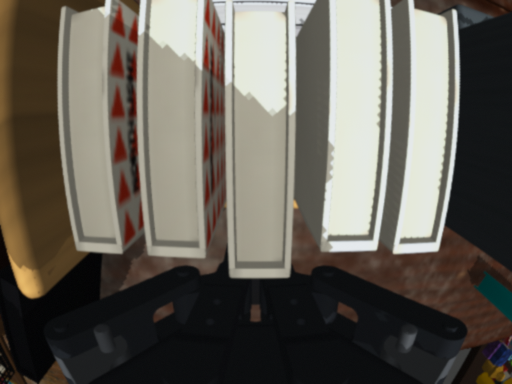

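View pics/side3.png

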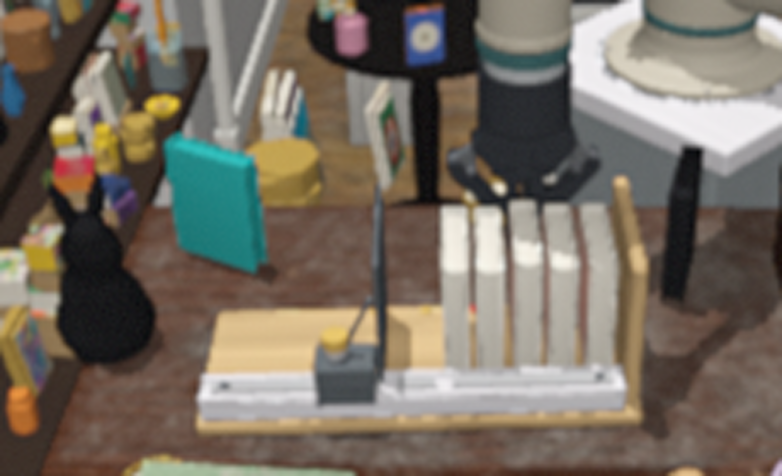

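Call:
{"fn": "step_arm", "kwargs": {
  "targets": [
    [[0,0,-2],0],
    [[0,0,-4],0],
    [[0,0,-6],0],
    [[0,0,-7],0],
    [[0,0,-7],0]
  ]
}}

```text
clock: 6.2
position: [0.4996, 0.208, 0.0653]
ee_rot: [0.288, 0.646, 0.288, -0.646]
contact_force: [-0.2, -0.1, -0.2]
width: -0.0003
```

```bash
python3 look.py 4 wrist
```

```text
t 6.2 rack mm [[-58.2  86.1  65.3]] F rack [[-0.21  0.02 -0.19]] w -0.0002622918819030785
tool z az - yaw -179.97660396734437 q [0.27 0.37 1.82 0.   0.95 1.  ]
```

View pics/wrist4.png

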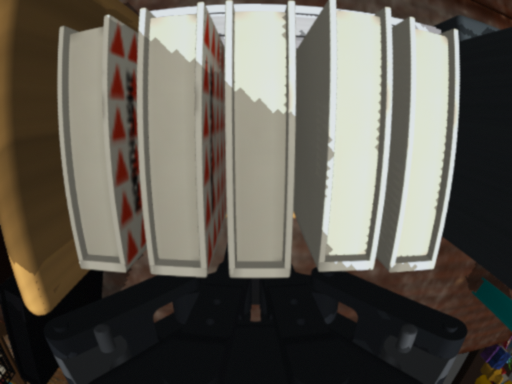

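Call:
{"fn": "step_arm", "kwargs": {
  "targets": [
    [[0,0,-1],0],
    [[0,0,-2],0],
    [[0,0,-2],0]
  ]
}}

```text
clock: 6.55
position: [0.5006, 0.2093, 0.0652]
ee_rot: [-0.288, -0.646, -0.288, 0.646]
contact_force: [-0.8, -0.2, -0.3]
width: -0.0001
```

```bash
python3 look.py 5 wrist,scene
```

```text
t 6.55 rack mm [[-56.5  86.2  65.2]] F rack [[-0.66  0.47 -0.31]] w -0.0001288498902637445
tool z az - yaw -179.97896479700182 q [ 0.27  0.37  1.81 -0.    0.95  1.  ]
```

View pics/wrist5.png

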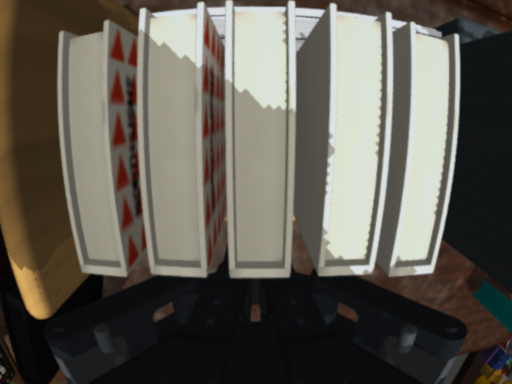

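View pics/scene5.png

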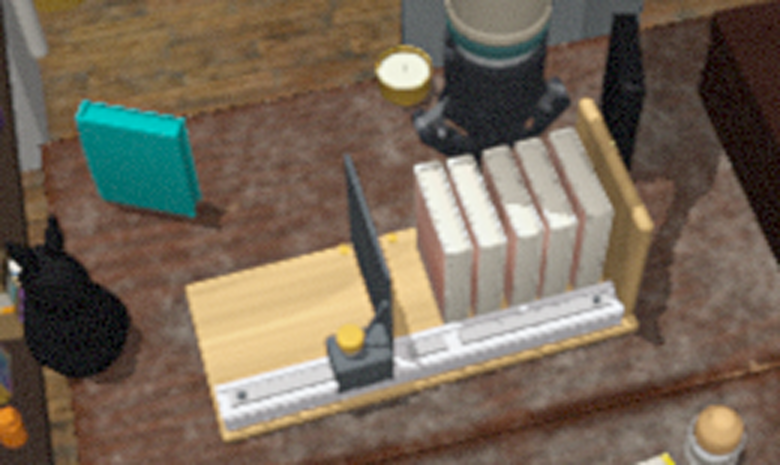

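Call:
{"fn": "step_arm", "kwargs": {
  "targets": [
    [[0,0,-0.6],0],
    [[0,0,-1.2],0],
    [[0,0,-1.2],0]
  ]
}}

```text
clock: 6.95
position: [0.5013, 0.2101, 0.0652]
ee_rot: [-0.288, -0.646, -0.288, 0.646]
contact_force: [-0.2, -1.3, 0.0]
width: 0.0
```

```bash
python3 look.py 6 wrist
```

```text
t 6.95 rack mm [[-55.5  86.2  65.2]] F rack [[-1.12 -0.68  0.02]] w 1.1414638501268506e-05
tool z az - yaw -179.97434120355297 q [ 0.27  0.38  1.81 -0.    0.95  1.  ]
```

View pics/wrist6.png

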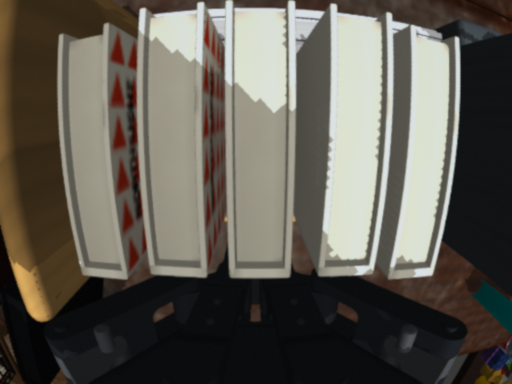

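Call:
{"fn": "step_arm", "kwargs": {
  "targets": [
    [[0,0,-0.6],0],
    [[0,0,-1.2],0],
    [[0,0,-1.2],0]
  ]
}}

```text
clock: 7.3
position: [0.5023, 0.2112, 0.0652]
ee_rot: [0.288, 0.646, 0.288, -0.646]
contact_force: [-1.1, -0.9, 0.1]
width: 0.0001
```

```bash
python3 look.py 7 side
```

```text
t 7.3 rack mm [[-54.   86.2  65.2]] F rack [[-1.39  0.26  0.14]] w 0.00011631831507677812
tool z az - yaw -179.9775948572134 q [ 0.27  0.38  1.81 -0.    0.95  1.  ]
```

View pics/side7.png

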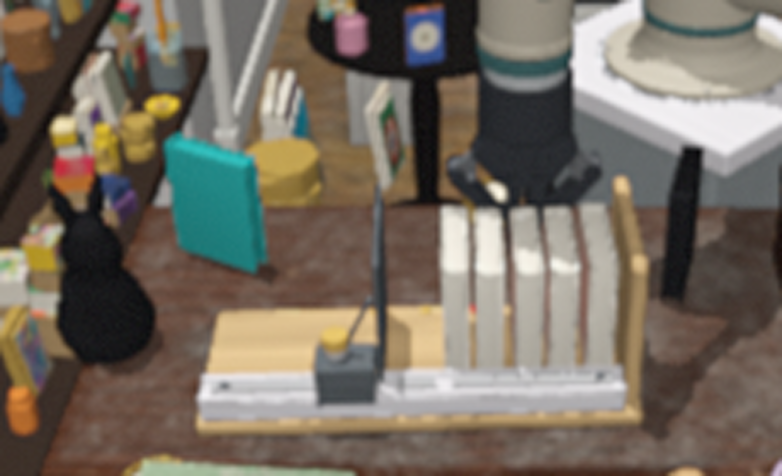

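Call:
{"fn": "step_arm", "kwargs": {
  "targets": [
    [[0,0,-0.7],0],
    [[0,0,-1.3],0],
    [[0,0,-1.3],0]
  ]
}}

```text
clock: 7.65
position: [0.5032, 0.2121, 0.0653]
ee_rot: [0.288, 0.646, 0.288, -0.646]
contact_force: [0.8, -0.5, -0.9]
width: -0.0
```

```bash
python3 look.py 8 wrist
```

```text
t 7.65 rack mm [[-52.7  86.2  65.3]] F rack [[ 0.13 -0.91 -0.89]] w -2.943745639720487e-07
tool z az - yaw -179.980214429408 q [ 0.27  0.38  1.81 -0.    0.96  1.  ]
```

View pics/wrist8.png

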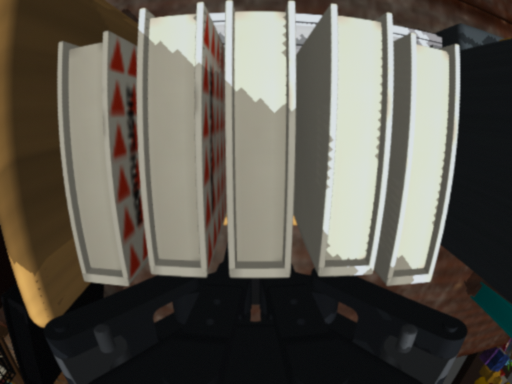

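Call:
{"fn": "step_arm", "kwargs": {
  "targets": [
    [[0,0,10],0],
    [[0,0,30],0],
    [[0,0,50],0],
    [[-40,0,57],0],
    [[-85,0,57],0],
    [[-130,0,57],0],
    [[-165,0,57],0],
    [[-165,20,45],-8],
    [[-165,45,30],-16],
    [[-165,70,10],-24],
    [[-165,95,-5],-32],
    [[-165,115,-20],-40],
    [[-165,135,-40],-48],
    [[-165,151,-53],-56],
    [[-165,151,-53],-64],
    [[-165,151,-53],-72],
    [[-165,151,-53],-80],
    [[-165,151,-53],-88],
    [[-165,151,-53],-90],
    [[-165,151,-53],-90]
  ]
}}

```text
clock: 9.7
position: [0.6506, 0.1503, 0.2302]
ee_rot: [0.66, 0.253, 0.66, -0.253]
contact_force: [-0.2, -0.1, 0.0]
width: 0.0001
```

```bash
python3 look.py 9 wrist,scene,side
```

```text
t 9.7 rack mm [[-2.000e-01 -6.480e+01  2.302e+02]] F rack [[-0.2   0.05  0.04]] w 7.507565443252976e-05
tool z az - yaw -89.99796519482278 q [ 0.12  0.42  1.29  0.    1.43 -0.72]
```

View pics/wrist9.png

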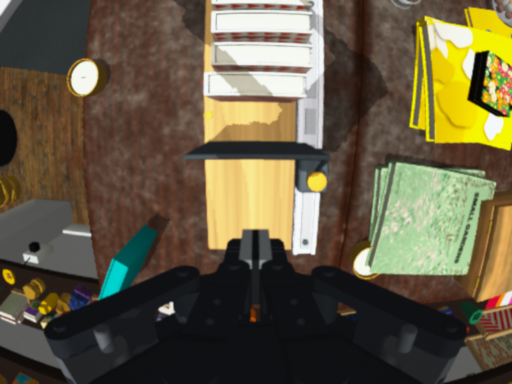

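View pics/scene9.png

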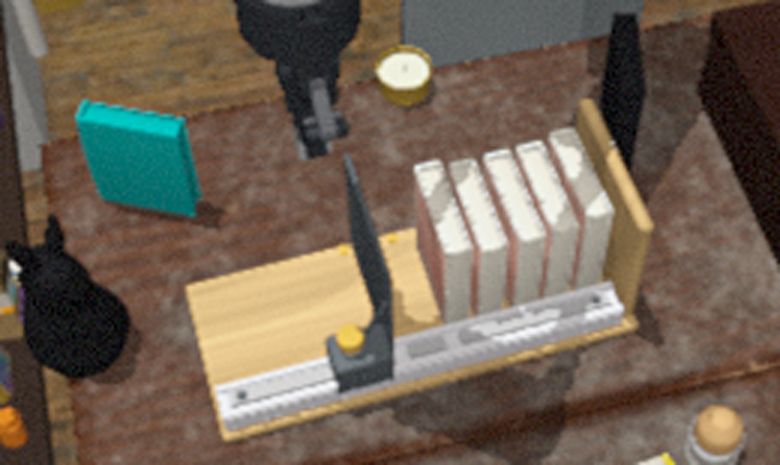

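View pics/side9.png

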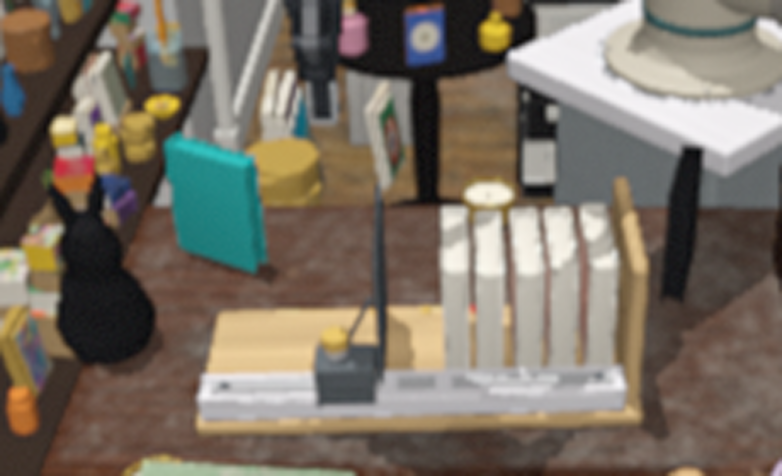

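Call:
{"fn": "step_arm", "kwargs": {
  "targets": [
    [[40,0,0],0],
    [[80,0,0],0],
    [[110,0,0],0],
    [[125,0,0],0],
    [[125,0,0],0],
    [[125,0,-8],0],
    [[125,0,-14],0],
    [[125,0,-14],0]
  ]
}}

```text
clock: 10.65
position: [0.6403, 0.161, 0.1069]
ee_rot: [0.661, 0.253, 0.66, -0.252]
contact_force: [-0.1, 0.5, -0.3]
width: 0.0001
```

```bash
python3 look.py 10 wrist,side
```

```text
t 10.65 rack mm [[  0.9 -50.  106.9]] F rack [[ 0.31  0.35 -0.34]] w 0.00014364677331999887
tool z az - yaw -89.93103974153586 q [ 0.14  0.48  1.49  0.    1.16 -0.7 ]
```

View pics/wrist10.png

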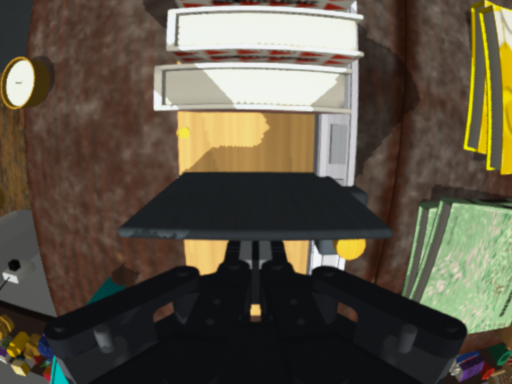

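View pics/side10.png

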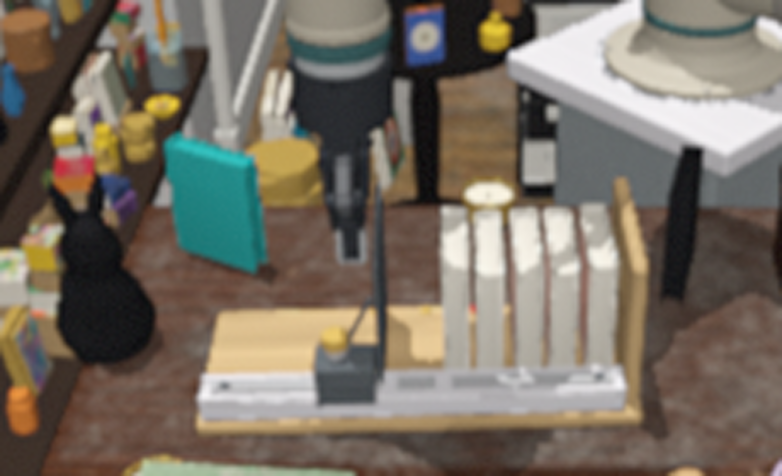

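Call:
{"fn": "step_arm", "kwargs": {
  "targets": [
    [[1.5,-1,-3],0],
    [[1.5,-1,-6],0],
    [[1.5,-1,-9],0],
    [[1.5,-1,-12],0],
    [[1.5,-1,-15],0],
    [[1.5,-1,-18],0],
    [[1.5,-1,-21],0],
    [[1.5,-1,-24],0],
    [[1.5,-1,-27],0],
    [[1.5,-1,-30],0]
  ]
}}

```text
clock: 11.75
position: [0.6173, 0.1794, 0.1038]
ee_rot: [0.66, 0.253, 0.66, -0.253]
contact_force: [0.6, -1.8, 0.9]
width: -0.0001
```

```bash
python3 look.py 11 wrist,side
```

```text
t 11.75 rack mm [[ -0.8 -20.6 103.8]] F rack [[-0.99 -1.65  0.85]] w -7.05172639025115e-05
tool z az - yaw -89.97413114756202 q [ 0.17  0.46  1.54 -0.    1.14 -0.66]
```

View pics/wrist11.png

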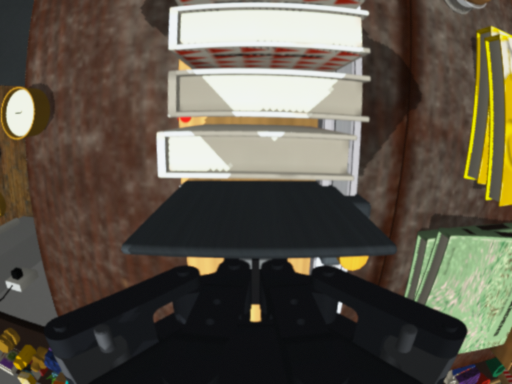

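View pics/side11.png

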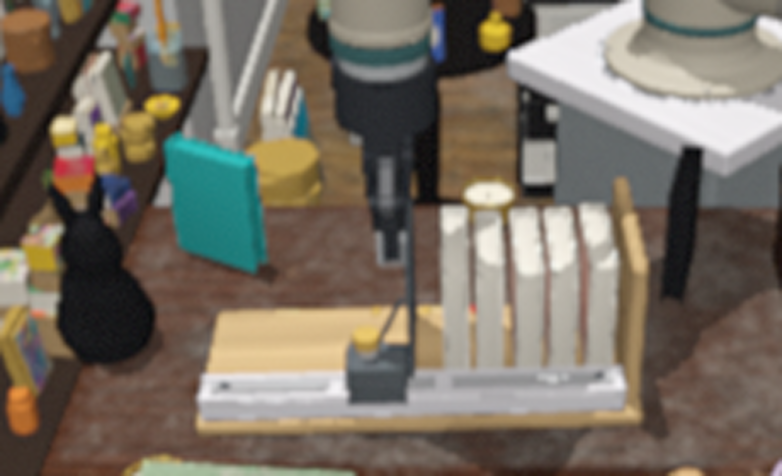

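Call:
{"fn": "step_arm", "kwargs": {
  "targets": [
    [[0,0,-2],0],
    [[0,0,-4],0],
    [[0,0,-6],0],
    [[0,0,-8],0],
    [[0,0,-10],0],
    [[0,0,-12],0],
    [[0,0,-13],0],
    [[0,0,-13],0]
  ]
}}

```text
clock: 12.65
position: [0.6089, 0.187, 0.1037]
ee_rot: [0.661, 0.253, 0.659, -0.253]
contact_force: [4.0, -3.1, -1.3]
width: 0.0005
```

```bash
python3 look.py 12 wrist,side
```

```text
t 12.65 rack mm [[ -0.8  -9.3 103.7]] F rack [[ 0.36 -5.05 -1.28]] w 0.0005300261718100177
tool z az - yaw -89.96331008831841 q [ 0.19  0.46  1.55 -0.    1.13 -0.65]
```

View pics/wrist12.png

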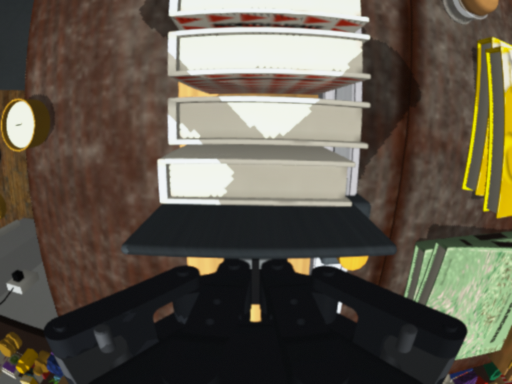

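Call:
{"fn": "step_arm", "kwargs": {
  "targets": [
    [[0,0,-1],0],
    [[0,0,-2],0],
    [[0,0,-3],0],
    [[0,0,-4],0],
    [[0,0,-5],0],
    [[0,0,-6],0]
  ]
}}

```text
clock: 13.35
position: [0.6039, 0.1916, 0.1037]
ee_rot: [0.661, 0.253, 0.66, -0.253]
contact_force: [1.4, -1.0, -0.7]
width: -0.0001
```

```bash
python3 look.py 13 side
```

```text
t 13.35 rack mm [[ -0.7  -2.5 103.7]] F rack [[ 0.19 -1.7  -0.73]] w -0.0001498811678285301
tool z az - yaw -90.01085921216638 q [ 0.2   0.45  1.56 -0.    1.13 -0.64]
```

Call:
{"fn": "step_arm", "kwargs": {
  "targets": [
    [[0,0,-2],0],
    [[0,0,-4],0],
    [[0,0,-6],0],
    [[0,0,-8],0],
    [[0,0,-10],0],
    [[0,0,-12],0],
    [[0,0,-14],0],
    [[0,0,-16],0],
    [[0,0,-18],0],
    [[0,0,-20],0],
    [[0,0,-21],0]
  ]
}}

```text
clock: 14.5
position: [0.5876, 0.2062, 0.1038]
ee_rot: [0.66, 0.253, 0.66, -0.253]
contact_force: [3.1, -1.5, -1.7]
width: 0.0
```

```bash
python3 look.py 14 wrist,side,scene
```

```text
t 14.5 rack mm [[ -0.7  19.4 103.8]] F rack [[ 0.99 -3.34 -1.69]] w 1.6868899141107955e-05
tool z az - yaw -89.97435908026681 q [ 0.23  0.44  1.59  0.    1.12 -0.61]
```

View pics/wrist14.png

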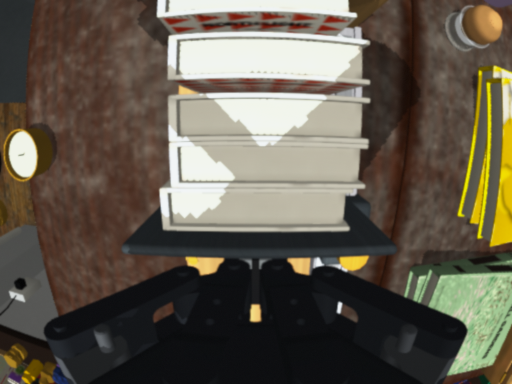

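View pics/side14.png

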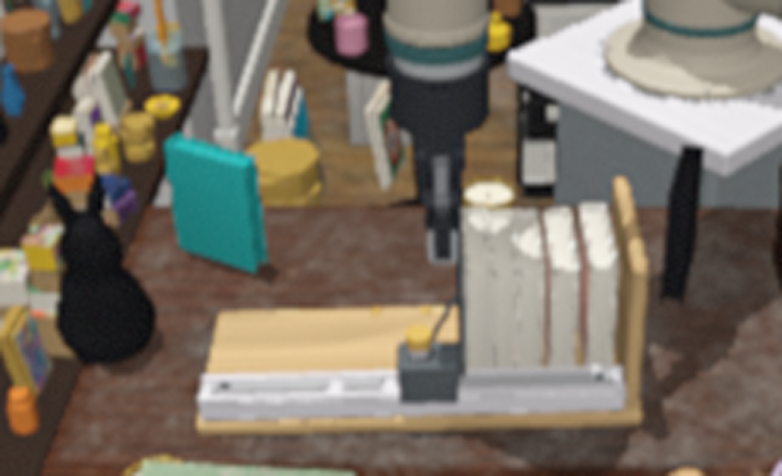

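View pics/scene14.png

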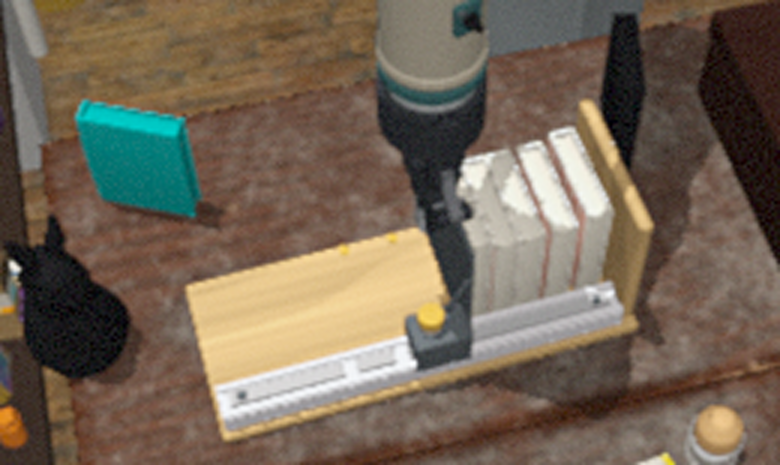

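Call:
{"fn": "step_arm", "kwargs": {
  "targets": [
    [[0,0,-1],0],
    [[0,0,-2],0],
    [[0,0,-3],0],
    [[0,0,-4],0],
    [[0,0,-4],0]
  ]
}}

```text
clock: 15.15
position: [0.5845, 0.2089, 0.1038]
ee_rot: [0.66, 0.253, 0.66, -0.253]
contact_force: [1.4, -0.9, 0.6]
width: -0.0006
```

```bash
python3 look.py 15 ''
```

```text
t 15.15 rack mm [[ -0.8  23.6 103.8]] F rack [[ 0.3  -1.68  0.65]] w -0.0005993429688373593
tool z az - yaw -89.98336020659659 q [ 0.23  0.43  1.59  0.    1.12 -0.61]
```

Call:
{"fn": "step_arm", "kwargs": {
  "targets": [
    [[0,0,-1],0],
    [[0,0,-2],0],
    [[0,0,-2],0]
  ]
}}

```text
clock: 15.45
position: [0.5825, 0.2104, 0.1037]
ee_rot: [0.66, 0.253, 0.661, -0.253]
contact_force: [1.2, -1.0, -0.3]
width: -0.0002
```

```bash
python3 look.py 16 wrist
```

```text
t 15.45 rack mm [[ -1.   26.  103.7]] F rack [[ 0.08 -1.52 -0.28]] w -0.0001728295310269326
tool z az - yaw -89.9806241109646 q [ 0.23  0.43  1.59  0.    1.11 -0.61]
```

View pics/wrist16.png

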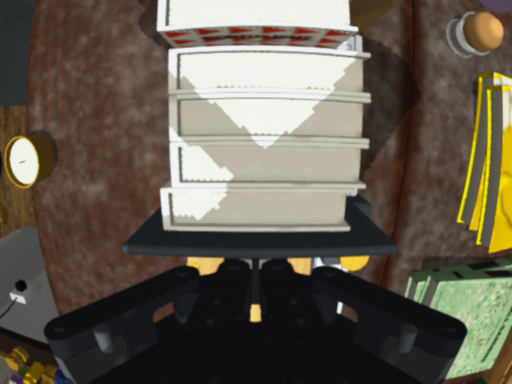

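Call:
{"fn": "step_arm", "kwargs": {
  "targets": [
    [[0,0,-1],0],
    [[0,0,-1],0]
  ]
}}

```text
clock: 15.7
position: [0.5818, 0.2109, 0.1036]
ee_rot: [0.66, 0.253, 0.661, -0.253]
contact_force: [-0.7, -0.5, -0.3]
width: -0.0001
```

```bash
python3 look.py 17 ''
```

```text
t 15.7 rack mm [[ -1.1  26.8 103.6]] F rack [[-0.83  0.13 -0.35]] w -7.553096624818252e-05
tool z az - yaw -89.97799155492724 q [ 0.24  0.43  1.6   0.    1.11 -0.6 ]
```

Call:
{"fn": "step_arm", "kwargs": {
  "targets": [
    [[0,0,-1],0],
    [[0,0,-1],0]
  ]
}}

```text
clock: 15.9
position: [0.5811, 0.2116, 0.1036]
ee_rot: [0.66, 0.253, 0.661, -0.253]
contact_force: [-0.0, -0.3, 0.4]
width: -0.0001
```

```bash
python3 look.py 18 wrist
```

```text
t 15.9 rack mm [[ -1.1  27.8 103.6]] F rack [[-0.22 -0.16  0.4 ]] w -8.270641334074357e-05
tool z az - yaw -89.98013768660138 q [ 0.24  0.43  1.6   0.    1.11 -0.6 ]
```

View pics/wrist18.png

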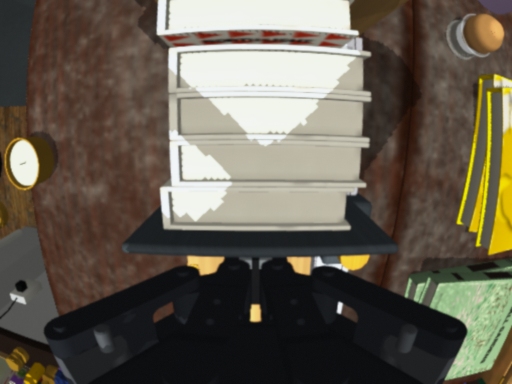

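Call:
{"fn": "step_arm", "kwargs": {
  "targets": [
    [[0,0,-1],0],
    [[0,0,-2],0],
    [[0,0,-2],0]
  ]
}}

```text
clock: 16.25
position: [0.58, 0.2128, 0.1037]
ee_rot: [0.66, 0.253, 0.66, -0.253]
contact_force: [-0.6, 0.1, -0.0]
width: 0.0001
```

```bash
python3 look.py 19 wrist
```

```text
t 16.25 rack mm [[ -0.9  29.5 103.7]] F rack [[-0.27  0.51 -0.05]] w 6.350129927589141e-05
tool z az - yaw -89.97227435065844 q [ 0.24  0.43  1.6   0.    1.11 -0.6 ]
```

View pics/wrist19.png

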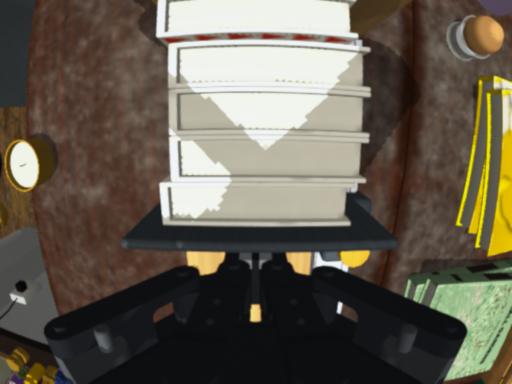

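Call:
{"fn": "step_arm", "kwargs": {
  "targets": [
    [[0,0,-1],0],
    [[0,0,-1.5],0],
    [[0,0,-1.5],0]
  ]
}}

```text
clock: 16.6
position: [0.579, 0.2137, 0.1038]
ee_rot: [0.66, 0.253, 0.66, -0.253]
contact_force: [-0.3, -0.0, -0.4]
width: -0.0001
```

```bash
python3 look.py 20 wrist,side,scene
```

```text
t 16.6 rack mm [[ -0.8  30.8 103.8]] F rack [[-0.21  0.19 -0.42]] w -6.676777405788106e-05
tool z az - yaw -89.97282569437937 q [ 0.24  0.43  1.6  -0.    1.11 -0.6 ]
```

View pics/wrist20.png

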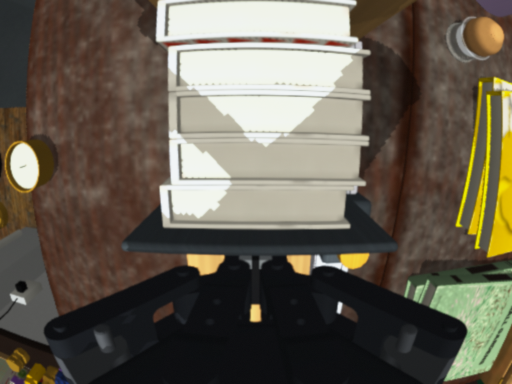

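View pics/side20.png

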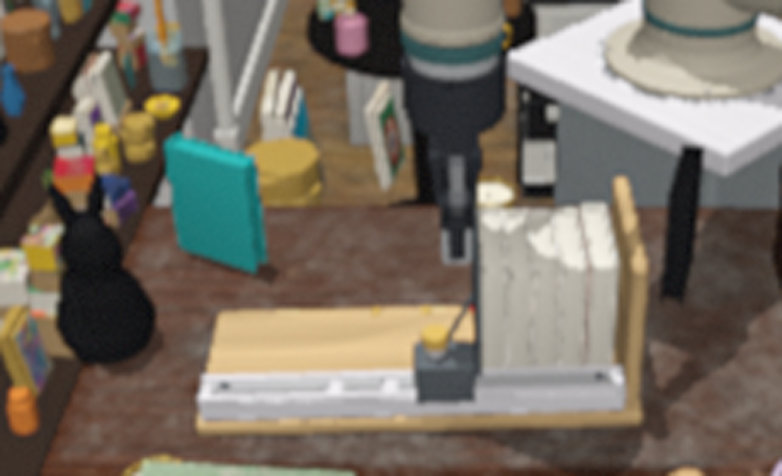

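Call:
{"fn": "step_arm", "kwargs": {
  "targets": [
    [[0,0,-1],0],
    [[0,0,-2],0],
    [[0,0,-2],0]
  ]
}}

```text
clock: 17.05
position: [0.5781, 0.2147, 0.1038]
ee_rot: [0.661, 0.253, 0.66, -0.253]
contact_force: [1.9, -1.2, -0.8]
width: -0.0002
```

```bash
python3 look.py 21 wrist
```

```text
t 17.05 rack mm [[ -0.8  32.2 103.8]] F rack [[ 0.35 -2.23 -0.81]] w -0.0002405644094202065
tool z az - yaw -89.96328996604362 q [ 0.24  0.43  1.6  -0.    1.11 -0.6 ]
```

View pics/wrist21.png

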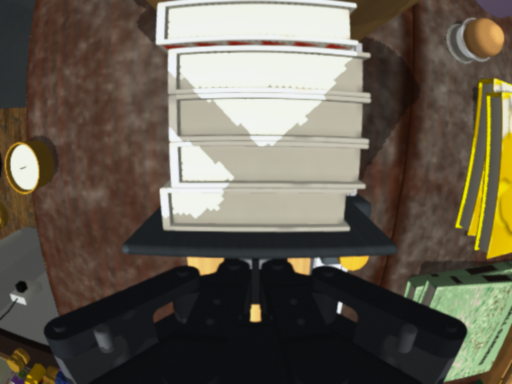

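Call:
{"fn": "step_arm", "kwargs": {
  "targets": [
    [[0,0,5],0],
    [[0,0,20],0],
    [[0,0,40],0],
    [[-40,0,45],0],
    [[-85,0,50],0],
    [[-130,0,60],0],
    [[-150,-40,70],0],
    [[-150,-85,80],0],
    [[-150,-130,80],0],
    [[-150,-150,80],0],
    [[-150,-150,80],0]
  ]
}}

```text
clock: 18.2
position: [0.5361, 0.0468, 0.2545]
ee_rot: [0.66, 0.254, 0.66, -0.255]
contact_force: [0.6, 1.3, 0.1]
width: -0.0002
```

```bash
python3 look.py 22 wrist,side,scene; python3 - <<'E'
from h import *
q=np.load('q.npy')
for n in('scene','side'):
    p=load(f'pics/{n}22.npz');off=np.array([110,110]) if n=='scene' else np.array([120,125]);k=3 if n=='scene' else 3.4
    a=cv2.imread(f'pics/{n}22.png')
    def L(P,c):
        u=((proj(p,r2w(q,np.array(P)/1e3))-off)*k).astype(int);cv2.polylines(a,[u.reshape(-1,1,2)],False,c,1)
    L([[-59,44,142],[59,44,142],[59,49,142],[-59,49,142],[-59,44,142]],(0,255,0))
    L([[-41,49,124],[-41,149,124]],(255,0,255));L([[47,49,124],[47,149,124]],(255,0,255))
    cv2.imwrite(f'pics/{n}22o.png',a)
E
```

```text
t 18.2 rack mm [[-153.7  -48.8  254.5]] F rack [[1.33 0.44 0.12]] w -0.00021689673353204723
tool z az - yaw -90.2055212582821 q [-0.04  0.21  1.54 -0.    1.39 -0.88]
```

View pics/scene22o.png

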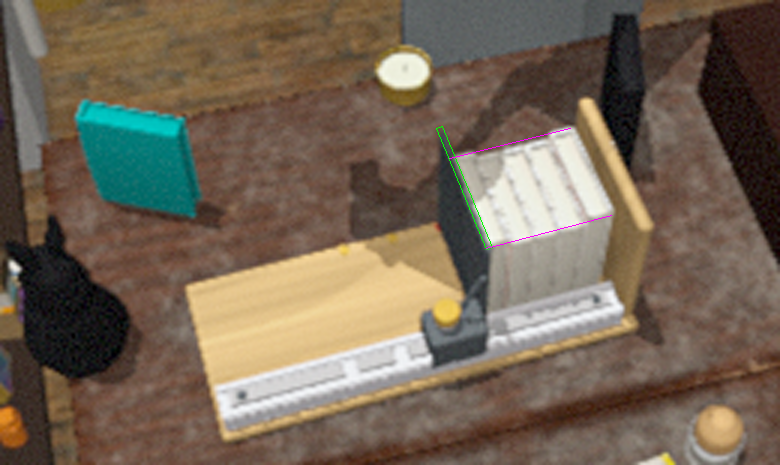

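View pics/side22o.png

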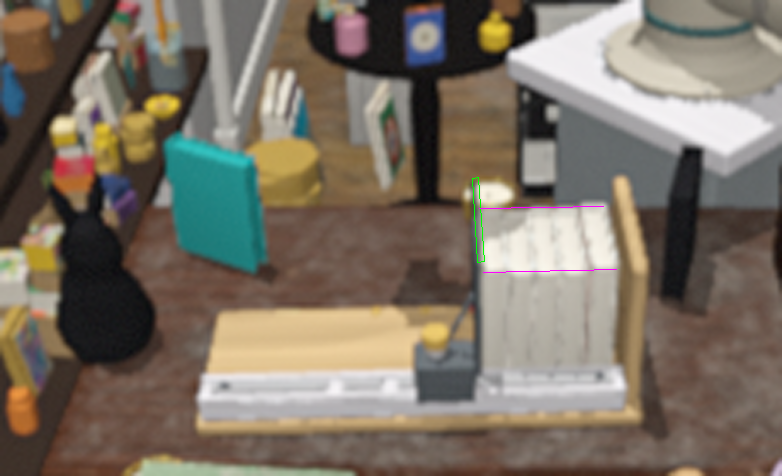

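View pics/wrist22.png

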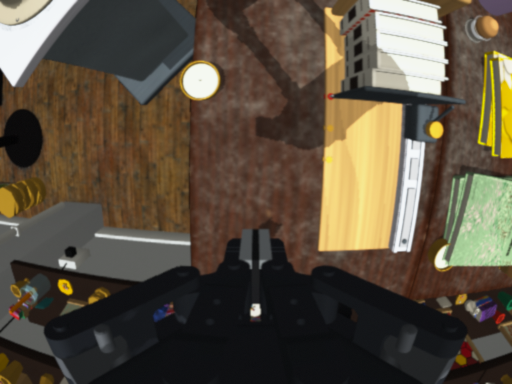

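Call:
{"fn": "step_arm", "kwargs": {
  "targets": [
    [[0,0,0],0],
    [[0,0,0],0],
    [[0,0,0],0]
  ]
}}

```text
clock: 18.65
position: [0.5375, 0.0506, 0.2535]
ee_rot: [0.66, 0.253, 0.661, -0.253]
contact_force: [0.8, -0.7, -0.2]
width: -0.0002
```

```bash
python3 look.py 23 ''; python3 -c "
from rig import manip
print(manip.sign_off())"
```

```text
t 18.65 rack mm [[-150.   -47.3  253.5]] F rack [[ 0.01 -1.06 -0.24]] w -0.000231497852012064
tool z az - yaw -89.91579695249816 q [-0.04  0.21  1.54  0.    1.39 -0.88]
the job is handed in; nothing more can be done
None
```

I pushed the book that stuck out, the middle of the five, straight back into line. Then I pushed the bookend past the middle notch into the last click stop at the red dot. I handed the job in at 18.65 s with the arm clear of everything.

- **Bookend:** The push fell to about 0 N as the spring ball drew it in. It held its place while the finger caught up, then resisted with about 2 N. In the final scene and side views the plate lies on the outline predicted for the last notch, within the few millimetres the cameras can tell.
- **Books:** All five are upright. I never felt the pushed book firmly against the rail. I judged it in line by its neighbours and by finger position, which puts its origin about 1 to 2 mm in front of rail contact.
- **Neighbouring books:** Near the end of the push, the fingers also seem to have nudged the two books beside it back by a few millimetres. The two outermost books stand roughly 2 mm further forward than the other three.
- **Other things:** The egg cup, hare, candle tin and the black and turquoise look-alikes appear unmoved in the last pictures. The highest force I read was about 5 N, in the middle notch. I only read forces between moves, so the short peak on leaving that notch was not recorded.

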